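# Click the bit block into the sloped holder by the screwdriver arm

## Task

Put the red bit block away in the sloped blue holder: slide it, bits uppermost, up the bed between the black guide rails until it is fully home under the end lip and the spring catch clicks behind it. Then give it a light tug back to make sure the catch holds, and let go of it there; do not push the loose tools and parts around it about.

Things in the scene. Friction and masses are not known exactly. Their poses are not given: they have to be found in the camera images.
- bit_block: red plastic block with steel hex bits standing in it: solid body 38 (its x) x 100 (its y) x 22 mm (its z); bit tips 46 mm above its underside, in the middle of its width; about 0.12 kg, loose on the worktop, bits up. Origin: centre of its underside. Grip it across its flat long sides (38 mm, along its x). Either end may lead in.
- bay: sloping light grey bed (86 mm wide) of the fixed blue holder. Origin: on the bed surface, where the block's origin is when home, 115 mm above the worktop. x: up the slope (30 degrees, rising to the left and away from the robot), the push-in direction; y: across; z: square to the bed, up (30 degrees from vertical). Bay coordinates below. The seated block's y lies along this x, either way round.
- mouth (a point): middle of the bed's low, open end, at bay x = -142, y = 0, z = 0 mm (44 mm above the worktop). Here the block enters; below x = -110 mm the bed is bare, with no rails. To the right behind it stands an open cardboard carton whose flaps, 80 to 140 mm high, reach over world x > 0.51 m at y < -0.15 m and x > 0.59 m at y < -0.03 m: keep the gripper clear of them.
- channel (a point): middle of the channel between the black rails, at bay x = -30, y = 0, z = 0 mm. It is 41 mm wide (rail inner faces at y = +-20.5 mm). Rails 7 mm high, 8 mm wide: right (y < 0) x = -86 to +58 mm, its mouth flared outward down to x = -109; left x = -46 to +58 mm. Keep fingertips at least 9 mm above the bed, to clear rails and catch.
- stop (a point): middle of the steel end stop's face on the bed, at bay x = +50.5, y = 0, z = 0 mm; the block is home when its end meets it. The stop is 28 mm high, 57 mm wide; its lip overhangs x = +43.5 to +58 mm at z = 24 to 28 mm, so the 22 mm body slides in below it but cannot be dropped in from above.
- catch (a joint): spring catch, a steel pawl 8 mm high pivoting about the bay's z. 0 rad: shut (sprung, rests there); positive: pushed aside, outward (+y); about 0.15 while the block's side holds it open, at most 0.4. A block pushed up the bed moves it aside by itself: 3 to 6 N at the nose, so pushing in takes 3 to 12 N.
- catch_nose: the pawl: ramp and square nose, red thumb tab outside; swings with joint catch. Origin: the pivot, at bay x = -92, y = +27, z = 0 mm, in the left rail's gap, on the robot's side; axes those of the bay when shut. Its inner face is a ramp from outside the channel, near the pivot, to 8 mm inside it at the nose.
- nose_tip (a point): inner rear corner of the catch's nose; when shut, at bay x = -52, y = +12.5, z = 4 mm. The home block's rear end is at x = -49.5 mm, so once clicked in it has about 2.5 mm of play between stop and nose. For the tug, 4 to 8 N back against the nose is plenty; the catch locks under the pull.
- hex_key: hex key, steel, 96 x 34 x 8 mm, lying near the block; origin at the centre of its underside. Leave alone.
- ring_gear: grey ball bearing, 54 mm across, 12 mm high; origin at the centre of its underside. Leave alone.
- marker: black marker pen with red cap, 135 x 13 x 15 mm; origin at the centre of its underside. Leave alone.
- spanner_10: combination spanner, 148 x 27 x 9 mm; origin at the centre of its underside. Leave alone.
- dish: small round steel dish with small parts in it, 72 mm across, 17 mm high; origin at the centre of its underside. Leave alone.

How it is judged:
By the outcome, as a careful person would: the job done as asked, in the order asked, and still so for the second after the job is handed in, with the robot touching nothing.
It also fails if it takes over 45 s, if anything falls off the work surface, if the arm or the gripper's body presses on something with over 40 N, if the wrist force passes 120 N, or if a joint passes its speed limit or range.

## Robot

A 6-joint arm with a two-finger parallel gripper is mounted at the origin on a cart in front of the work surface, level with it; the furniture and walls round the work are solid. World frame = base frame: x ahead of the robot, y to its left, z up, the work surface at z = 0. Lengths are in m, angles in rad, forces in N, time in s.
With the tool pointing down it reaches from about 0.3 to 0.775 m from the base axis. Payload 14.6 kg.
Tool frame: the origin (TCP) lies at the very end of the fingers, on their centre line; the grasp point (between the pads) lies 19 mm behind it; z points along the fingers, y is the line along which they close (so a half turn about z gives the same grasp; the last joint's range is limited). The gripper opens to 94 mm and grips with 3 to 60 N. Pads are 16 mm wide; open, the fingers measure 119 mm over their backs; the gripper's body (75 mm by 177 mm) begins 78 mm behind the grasp point.
Start: joints at [-1.356, 0.3, 1.521, -0, 1.321, -0.067], TCP at [0.153, -0.528, 0.205] pointing down, gripper open.
Joint ranges: [-3.03, 3.03], [-0.79, 2.21], [0.23, 2.52], [-1.04, 4.18], [0, 3.07], [-2.55, 2.55]. Speed limits (rad/s): [2.22, 2.22, 2.57, 3.14, 3.14, 3.14].

## Interface

Orientations are given as [roll, pitch, yaw] about the fixed x, y, z axes, in that order (R = Rz(yaw) Ry(pitch) Rx(roll)).
In Python, from station import status, vision, order, silhouettes gives the robot as it stands. The module is installed in compiled form; this text tells all that it offers.
- The arm moves only by the shell command python3 -m pendant 'ROWS' [FORCE]. ROWS is JSON, one flat list of numbers, 7 for each row, row after row: the shift along the tool's x, y, z in units of 500 mm (1.0 is 500 mm), then the turn, a rotation vector about the tool's x, y, z in units of 90 degrees (1.0 is 90 degrees), then the opening, from -1 (shut) to 1 (fully open). A call has 1 to 12 rows; each row is the pose to reach, as a shift and turn from the pose commanded when the call began, along the tool's axes at that moment; what a row does not reach only later rows make up. A row lasts 1/10 s, in which the tool goes at most 50 mm and 8.59 degrees, less where a joint would pass 70% of its speed; a pose out of reach is approached as far as the arm can. A call with a number of a shift or a turn outside -1 to 1 is refused whole. A call with a gripper value outside its range is refused whole. The fingers move at their own pace and stop on an object; FORCE is the grip in N (left out, the last holds). Time passes only in rows, so rows that repeat a pose let the fingers close. It gives the time, the measured TCP pose, the force, the opening and the grip force at its end, in the units of the state.
- status.get_obs(): the state, without advancing time (a new reading comes with each control period).
- vision.camera(name): name is "scene" or "top" or "wrist"; returns a dict with "pixels" (480x640x3 uint8, red, green, blue), "K" (3x3 intrinsics, pixels), "k1" (the pictures are not rectified: a ray, as slopes to the right and down, at radius r is drawn at 1 + k1 r^2 times it, then the intrinsics apply), "R" (3x3) and "t" (3): a world point X has camera coordinates R X + t. Camera axes: x right, y down, z forward; pixel columns grow to the right and rows downward; lengths in m; the calibration is good to about 2 mm. A picture is of the moment at which its call begins. There is no depth.
- order.hand_in(): hands the job in; it is judged then, once.
Trained networks look in a picture, given as the dict that the camera call returned (one of the last four; its "shot" number tells which), for a name from the list of things; names that differ only in an ending like _2 or _b are one class to them, and where a whole thing is asked for, a point or a joint stands for the part that bears it (a point fixed in the world has none). Each returns a list of dicts, best first, with "score" (0 to 1); they miss things now and then, are a little off and sometimes report something else, mostly with a low value. They report only what shows in the picture. A call takes as long as a camera call.
- silhouettes(target, picture): "region" (480x640 bool, what is visible of it) and "extent" ([left, top, right, bottom] in pixels, round what is visible of it).
The state is a dict: "time_s": time; "qpos": joint angles; "joint_vel": joint speeds; "tau": joint torques, N m; "ee_pos": TCP position; "eef_rot": TCP orientation; "force": force on the tool from outside, world axes, zero at the start; "moment": the same for the moment, N m; "grip_width": finger opening in m; "grip_force": force on a finger pad.
Only numpy, scipy, OpenCV 4.12 (cv2) and the standard library are available. Lean on these libraries where they do the work, as an engineer would, in place of code of your own. Each camera call takes 0.05 s, during which the arm holds its last target. There are 200 camera calls.

## Working session

There is one attempt and no reset: what is moved stays moved. The work goes in short steps, Python scripts to look and compute and a shell command to move; the robot and the scene stay as the last step left them, time stands still between calls to the robot, and variables do not carry over. Pictures are saved under pics/ and viewed, at most 10 in all, crops included, and the job is handed in when it is done.

```bash
mkdir -p pics; python3 - <<'E'
from station import status, vision, silhouettes
import cv2,numpy as np,pickle
P={}
for n in("scene","top"):
    p=vision.camera(n);P[n]=p
    cv2.imwrite(f"pics/{n}0.png",p["pixels"][:,:,::-1])
    print(n,p["k1"],p["K"].tolist(),p["R"].round(4).tolist(),p["t"].round(4).tolist())
    for o in("bit_block","bay","catch_nose","hex_key","ring_gear","marker","spanner_10","dish"):
        for d in silhouettes(o,p)[:2]:
            print(o,round(d["score"],2),d["extent"]); P[n,o,round(d["score"],3)]=d["region"]
pickle.dump(P,open("p0.pkl","wb"))
print(status.get_obs())
E
```

```text
scene 0.02518120665186899 [[446.9492831329311, 0.0, 327.47237219153146], [0.0, 446.9492831329311, 237.65553677960932], [0.0, 0.0, 1.0]] [[-0.8914, -0.4526, 0.0244], [-0.2051, 0.3547, -0.9122], [0.4042, -0.8181, -0.4091]] [0.4648, 0.2216, 0.723]
bit_block 0.73 [390.1, 232.0, 417.2, 266.6]
bay 0.72 [377.9, 311.4, 406.4, 329.4]
bay 0.44 [190.0, 286.6, 231.4, 312.4]
catch_nose 0.48 [293.7, 288.1, 315.2, 297.8]
catch_nose 0.19 [219.6, 257.1, 337.2, 316.3]
hex_key 0.68 [357.7, 237.1, 390.7, 241.9]
hex_key 0.39 [293.2, 290.4, 319.4, 300.9]
ring_gear 0.77 [382.0, 307.5, 409.4, 327.6]
marker 0.72 [322.0, 350.3, 390.9, 387.6]
marker 0.41 [296.4, 290.4, 314.2, 299.1]
spanner_10 0.76 [191.5, 285.0, 231.0, 313.0]
dish 0.92 [388.6, 281.7, 423.4, 298.7]
top -0.08750433135492608 [[556.1344825269676, 0.0, 324.9543078751007], [0.0, 556.1344825269676, 242.89121199643216], [0.0, 0.0, 1.0]] [[-0.0063, -1.0, -0.0013], [-0.9764, 0.0064, -0.2157], [0.2157, -0.0, -0.9765]] [-0.0575, 0.5596, 1.2546]
bit_block 0.92 [378.7, 277.3, 424.8, 313.6]
bay 0.7 [176.8, 217.2, 270.7, 288.2]
catch_nose 0.46 [225.6, 263.0,
[... 208 characters left out ...]
8, 347.1, 335.7]
{'time_s': 0.9, 'qpos': array([-1.35560499e+00,  2.99853872e-01,  1.52101297e+00,  2.76581396e-06,
        1.32072116e+00, -6.66324253e-02]), 'joint_vel': array([ 0.00072864, -0.00174164, -0.00101948, -0.00087886, -0.00041277,
       -0.00016347]), 'tau': array([ 8.60084492e-04, -5.31662035e+01, -3.52915907e+01,  7.08220038e-02,
        2.12036324e-02, -3.70463067e-05]), 'ee_pos': array([ 0.15293579, -0.52828823,  0.2054654 ]), 'eef_rot': array([ 3.14158783e+00, -2.36385960e-06,  2.81823075e-01]), 'force': array([ 0.3816586 ,  0.46718536, -0.41176974]), 'moment': array([ 3.62453417e-02, -4.02784167e-05,  5.05050430e-02]), 'grip_force': 0.0, 'grip_width': 0.09412592866879098}
```

```bash
python3 - <<'E'
import cv2
a=cv2.imread("pics/top0.png")[160:370,150:470]
cv2.imwrite("pics/top0c.png",cv2.resize(a,(800,525),interpolation=cv2.INTER_CUBIC))
a=cv2.imread("pics/scene0.png")[200:400,170:440]
cv2.imwrite("pics/scene0c.png",cv2.resize(a,(800,592),interpolation=cv2.INTER_CUBIC))
E
```

```text
(no output)
```

View pics/top0c.png

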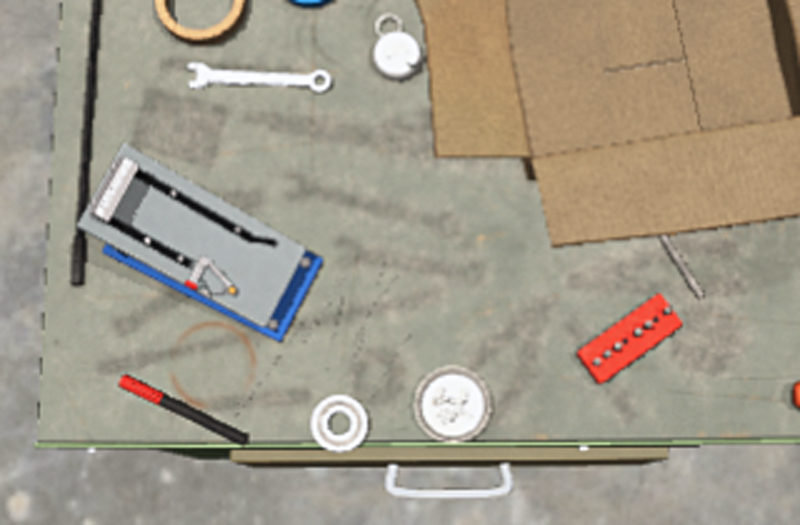

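View pics/scene0c.png

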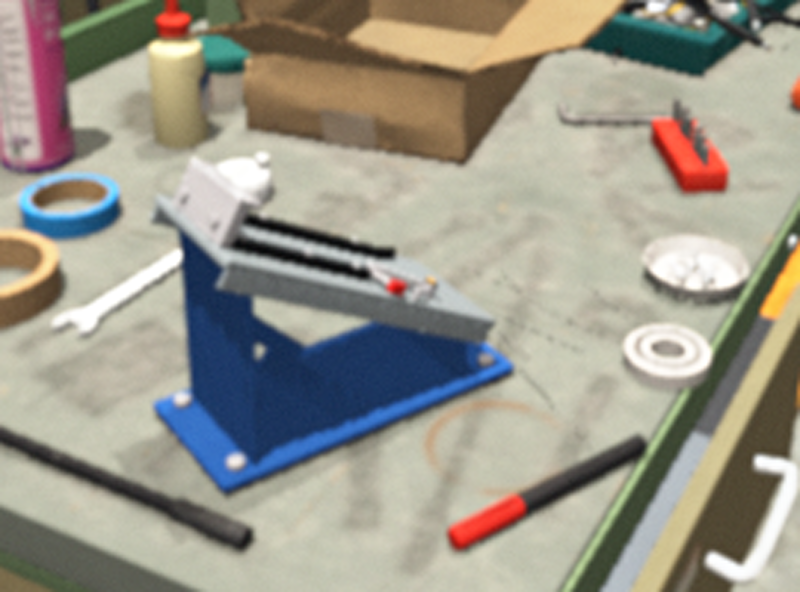

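The top view shows the block at about px (402,295), the bed's low end near (264,275) and the stop near (196,236). The hex key sits behind the block at about (423,266), and the carton flap is beyond it. Next I fit both poses by model projection.

```bash
cat > h.py <<'E'
import numpy as np,cv2,pickle
from scipy.optimize import minimize
from scipy.spatial.transform import Rotation as Ro
def proj(p,X):
    c=np.atleast_2d(X)@p["R"].T+p["t"]; s=c[:,:2]/c[:,2:]; s=s*(1+p["k1"]*(s**2).sum(1))[:,None]
    return s@p["K"][:2,:2].T+p["K"][:2,2]
def box(x0,x1,y0,y1,z0,z1): return np.array([[x,y,z] for x in(x0,x1) for y in(y0,y1) for z in(z0,z1)])
def bayR(yaw): return Ro.from_euler("zy",[yaw,-np.pi/6]).as_matrix()
def hull(p,X,S=8):
    m=np.zeros((480*S,640*S),np.uint8)
    h=cv2.convexHull(np.round(proj(p,X)*S+S/2-.5).astype(np.int32)); cv2.fillConvexPoly(m,h,1)
    return cv2.resize(m.astype(np.float32),(640,480),interpolation=cv2.INTER_AREA)
def rel(obs,pos,R):
    R0=Ro.from_euler("xyz",obs["eef_rot"]).as_matrix()
    d=R0.T@(np.array(pos)-obs["ee_pos"])/.5; r=Ro.from_matrix(R0.T@R).as_rotvec()/(np.pi/2)
    return d.round(4).tolist(),r.round(4).tolist()
def red(p):
    a=p["pixels"].astype(int); return ((a[...,0]>120)&(a[...,0]>1.8*a[...,1])&(a[...,0]>1.8*a[...,2]))
def fitblock(ps,ms,x0):
    B=box(-.019,.019,-.05,.05,0,.022)
    def f(v):
        X=B@Ro.from_euler("z",v[2]).as_matrix().T+[v[0],v[1],0]
        return sum(np.abs(hull(p,X)-m).sum() for p,m in zip(ps,ms))
    r=minimize(f,x0,method="Nelder-Mead",options=dict(initial_simplex=np.array(x0)+np.vstack([np.zeros(3),np.diag([.02,.02,.2])])))
    return r.x,r.fun
E
python3 - <<'E'
from h import *
P=pickle.load(open("p0.pkl","rb"))
ps=[P["top"],P["scene"]];ms=[]
for p,b in zip(ps,[(370,270,435,320),(385,232,420,268)]):
    m=np.zeros((480,640),np.float32);m[b[1]:b[3],b[0]:b[2]]=red(p)[b[1]:b[3],b[0]:b[2]]
    m=cv2.morphologyEx(m,cv2.MORPH_CLOSE,np.ones((5,5)));ms.append(m);print(m.sum())
for s in([0],[0,1]):
    print(fitblock([ps[i] for i in s],[ms[i] for i in s],[.42,-.2,-.9]))
# bay: keypoints in top (crop/2.5+offset), initial fit
k=np.array([[305,247],[268,327],[128,147],[80,228]])/2.5+[150,160]
for n in("top",):
  from scipy.optimize import least_squares
  def f(v):
    R=bayR(v[2]);X=np.array([[-.142,-.043,0],[-.142,.043,0],[v[3],-.043,0],[v[3],.043,0]])@R.T+[v[0],v[1],.115]
    return (proj(P["top"],X)-k).ravel()
  r=least_squares(f,[.5,.25,.9,.07],x_scale=[.01,.01,.1,.01]);print(r.x,r.fun.round(1))
v=r.x;R=bayR(v[2])
ov=P["top"]["pixels"][:,:,::-1].copy(); ov2=P["scene"]["pixels"][:,:,::-1].copy()
L=[[(-.142,-.043,0),(-.142,.043,0)],[(-.086,-.0205,.007),(.058,-.0205,.007)],[(-.046,.0205,.007),(.058,.0205,.007)],[(.0505,-.0285,.028),(.0505,.0285,.028)],[(.0505,-.0285,0),(.0505,.0285,0)],[(-.092,.027,.008),(-.052,.0125,.008)],[(-.142,-.043,0),(.06,-.043,0)],[(-.142,.043,0),(.06,.043,0)]]
out=[]
for p,c in((P["top"],(165,200,290,300)),(P["scene"],(215,245,345,325))):
    S=4 if p is P["top"] else 4
    a=cv2.resize(p["pixels"][c[1]:c[3],c[0]:c[2],::-1],None,fx=6,fy=6,interpolation=cv2.INTER_CUBIC)
    for l in L:
        q=(proj(p,np.array(l)@R.T+[v[0],v[1],.115])-c[:2]+.5)*6
        cv2.line(a,tuple(map(int,q[0])),tuple(map(int,q[1])),(0,255,0),1)
    out.append(a)
cv2.imwrite("pics/bt.png",out[0]);cv2.imwrite("pics/bs.png",out[1])
E
```

```text
663.0
393.0
(array([ 0.44003822, -0.24503865,  0.60069559]), np.float64(44.75))
(array([ 0.44036267, -0.24520082,  0.60247254]), np.float64(158.84375))
[0.54352835 0.20075659 1.03582814 0.04677561] [ 1.5  0.8 -1.4 -1.1 -1.4  0.6  1.2 -0.3]
```

View pics/bt.png

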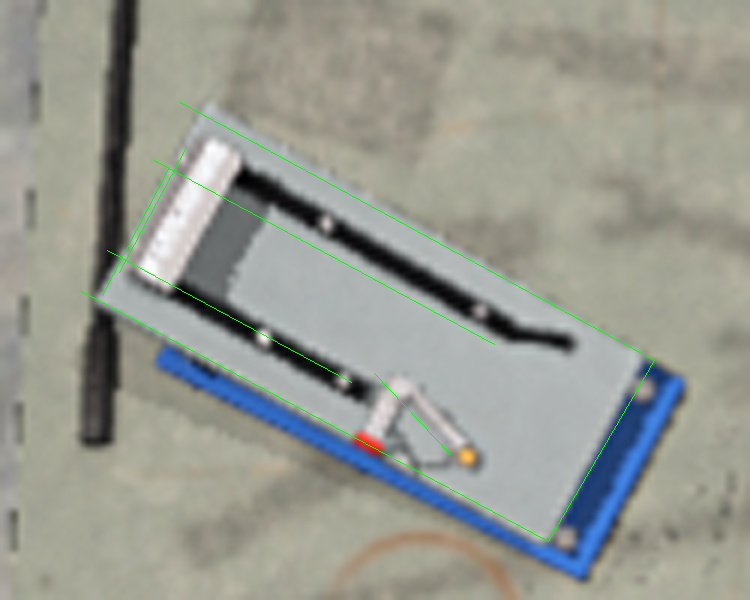

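View pics/bs.png

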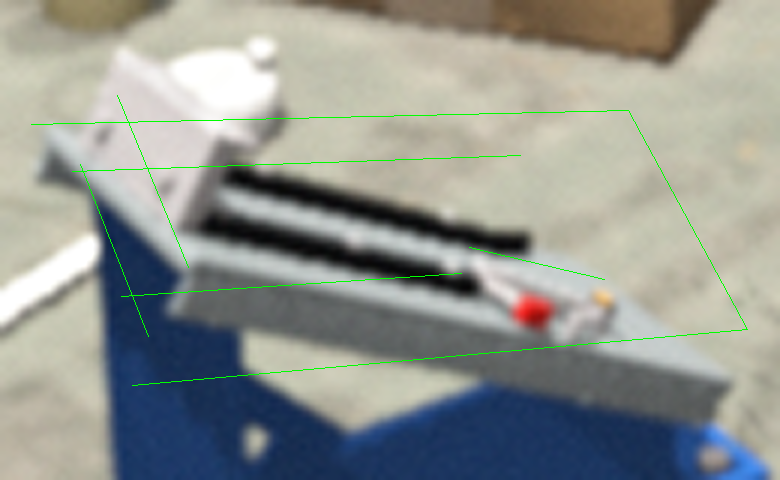

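The overlay shows the slope sign in my model was inverted: Euler "zy" lowercase is extrinsic. I'll fix that and refit on identified points: bed corners (650,362) and (550,541) in the top zoom, pivot (468,457), rail ends.

```bash
sed -i 's/"zy",\[yaw/"ZY",[yaw/' h.py; cat > fb.py <<'E'
from h import *
from scipy.optimize import least_squares
P=pickle.load(open("p0.pkl","rb"))
K={"top":[((650,362),(-.142,-.043,0)),((550,541),(-.142,.043,0)),((362,390),(-.046,.0245,.007)),((512,330),(-.086,-.0245,.007)),((468,457),(-.092,.027,.008))],
"scene":[((730,383),(-.142,.043,0)),((603,297),(-.092,.027,.008))]}
O={"top":(165,200),"scene":(215,245)}
def run(ns):
  def f(v):
    o=[]
    for n in ns:
      q=np.array([a for a,_ in K[n]])/6+O[n]-.5; X=np.array([b for _,b in K[n]])@bayR(v[2]).T+[v[0],v[1],.115]
      o.append((proj(P[n],X)-q).ravel())
    return np.concatenate(o)
  r=least_squares(f,[.55,.2,1.],x_scale=[.01,.01,.1],loss="soft_l1");print(r.x.round(4),f(r.x).round(1).tolist());return r.x
run(["top"]);v=run(["top","scene"])
R=bayR(v[2]);o=np.array([v[0],v[1],.115])
print("mouth",R@[-.142,0,0]+o)
L=[[(-.142,-.043,0),(-.142,.043,0)],[(-.086,-.0205,.007),(.058,-.0205,.007)],[(-.046,.0205,.007),(.058,.0205,.007)],[(.0435,-.0285,.028),(.0435,.0285,.028)],[(.0505,-.0285,0),(.0505,.0285,0)],[(-.092,.027,.008),(-.052,.0125,.008)],[(-.142,-.043,0),(.06,-.043,0)],[(-.142,.043,0),(.06,.043,0)]]
out=[]
for n in O:
    c=O[n];a=cv2.resize(P[n]["pixels"][c[1]:c[1]+80,c[0]:c[0]+130,::-1],None,fx=6,fy=6,interpolation=cv2.INTER_CUBIC) if n=="scene" else cv2.resize(P[n]["pixels"][c[1]:c[1]+100,c[0]:c[0]+125,::-1],None,fx=6,fy=6,interpolation=cv2.INTER_CUBIC)
    for l in L:
        q=(proj(P[n],np.array(l)@R.T+o)-c+.5)*6
        cv2.line(a,tuple(map(int,q[0])),tuple(map(int,q[1])),(0,255,0),1)
    out.append(cv2.resize(a,None,fx=.53,fy=.53))
w=max(i.shape[1] for i in out)
cv2.imwrite("pics/bb.png",np.vstack([cv2.copyMakeBorder(i,0,0,0,w-i.shape[1],0) for i in out]))
# grasp: tool z down, tip 10 mm above table; block yaw .6025
from station import status
ob=status.get_obs();b=.6015
for yaw in(b-np.pi/2,b+np.pi/2):
  Rt=Ro.from_euler("ZX",[yaw,np.pi]).as_matrix()
  print(Rt[:,1].round(2),rel(ob,[.440,-.245,.12],Rt))
  # insertion orientation: same face relative
for s in(1,-1):
  # tool z=-bay z, tool y=+-bay y
  Rt=np.column_stack([np.cross(s*R[:,1],-R[:,2]),s*R[:,1],-R[:,2]]);print(s,Ro.from_matrix(Rt).as_euler("xyz").round(3))
E
python3 fb.py
```

```text
[0.5424 0.1933 1.1003] [-0.3, -1.1, -0.6, 1.1, 0.9, 0.4, 0.5, -0.0, -0.3, -0.4]
[0.5435 0.1934 1.0975] [-0.4, -1.4, -0.7, 0.8, 0.9, -0.0, 0.5, -0.4, -0.4, -0.8, 1.7, -0.4, -0.0, 1.1]
mouth [0.4874213  0.08392433 0.044     ]
[-0.82 -0.57  0.  ] ([0.709, -0.3846, 0.1709], [0.0, -0.0, 0.7965])
[0.82 0.57 0.  ] ([0.709, -0.3846, 0.1709], [0.0, 0.0, -1.2035])
1 [-3.142  0.524 -2.044]
-1 [ 3.142 -0.524  1.098]
```

View pics/bb.png

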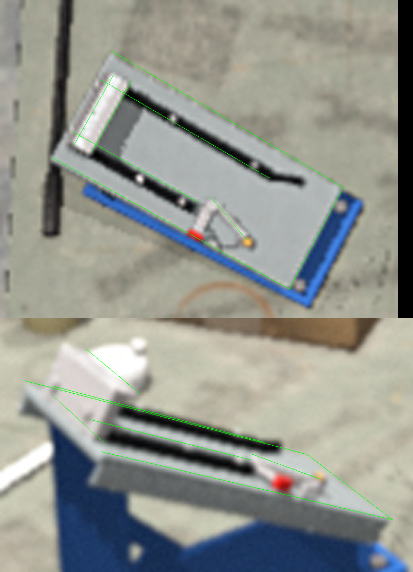

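The corrected model overlays well in both views: rails, catch and bed edges line up. The mouth comes out at (0.487,0.084) and the block at (0.440,-0.245) with yaw 0.60.

The gripper body would come close to the carton flap, so I'll grip 25 mm toward the block's +y end, leaning 25° toward that end. That end leads in, so the tool is near vertical on the bed.

```bash
cat >> h.py <<'E'
TH=np.radians(25)
def graspT(b,up=0.,d=.025,tip=.013):
    # tool x ~ block +y; body leans toward +y
    Rb=Ro.from_euler("z",b[2]).as_matrix()
    return Rb@[0,d,tip]+[b[0],b[1],up], Rb@RBT
# columns: tool axes in block frame
RBT=np.column_stack([[0,np.cos(TH),np.sin(TH)*-1],[1,0,0],[0,-np.sin(TH),-np.cos(TH)]])
assert abs(np.linalg.det(RBT)-1)<1e-9
E
python3 - <<'E'
from h import *
from station import status
ob=status.get_obs();b=[.440,-.245,.6015]
p,R=graspT(b,.22);print(p,R.round(2).tolist())
R0=Ro.from_euler("xyz",ob["eef_rot"]).as_matrix()
r=Ro.from_matrix(R0.T@R).as_rotvec();print(rel(ob,p,R), r/2/(np.pi/2))
E
```

```text
[ 0.425853   -0.22438781  0.233     ] [[-0.51, 0.82, 0.24], [0.75, 0.57, -0.35], [-0.42, 0.0, -0.91]]
([0.6933, -0.432, -0.0551], [-0.262, -0.1892, -1.1818]) [-0.13099582 -0.0946233  -0.59089215]
```

```bash
python3 -m pendant '[0.1,0,-0.15,0,0,-0.1,1, 0.69,-0.43,-0.1,-0.13,-0.095,-0.59,1, 0.69,-0.43,-0.1,-0.13,-0.095,-0.59,1, 0.69,-0.43,-0.1,-0.13,-0.095,-0.59,1, 0.69,-0.43,-0.1,-0.13,-0.095,-0.59,1, 0.69,-0.43,-0.1,-0.13,-0.095,-0.59,1, 0.69,-0.43,-0.1,-0.13,-0.095,-0.59,1, 0.69,-0.43,-0.1,-0.13,-0.095,-0.59,1, 0.69,-0.43,-0.1,-0.13,-0.095,-0.59,1, 0.69,-0.43,-0.1,-0.13,-0.095,-0.59,1, 0.69,-0.43,-0.1,-0.13,-0.095,-0.59,1, 0.69,-0.43,-0.1,-0.13,-0.095,-0.59,1]' 35
python3 - <<'E'
from h import *
from station import status
ob=status.get_obs();b=[.440,-.245,.6015];print(ob["qpos"].round(2),ob["eef_rot"],ob["ee_pos"])
p,R=graspT(b,.22);print(rel(ob,p,R))
E
```

```text
time_s: 2.1
ee_pos: [0.424, -0.2265, 0.2554]
eef_rot: [3.029, 0.217, 1.2]
force: [-0.1, 0.4, 0.8]
grip_width: 0.0941
grip_force: 0.0
[-0.45  0.03  1.73 -0.22  1.25 -0.04] [3.02855488 0.21666038 1.20014808] [ 0.42402872 -0.22652522  0.25543628]
([0.0148, -0.003, 0.0426], [-0.1323, -0.095, -0.5921])
```

```bash
python3 -m pendant '[0.015,-0.003,0.043,-0.132,-0.095,-0.592,1, 0.015,-0.003,0.043,-0.132,-0.095,-0.592,1, 0.015,-0.003,0.043,-0.132,-0.095,-0.592,1, 0.015,-0.003,0.043,-0.132,-0.095,-0.592,1, 0.015,-0.003,0.043,-0.132,-0.095,-0.592,1, 0.015,-0.003,0.043,-0.132,-0.095,-0.592,1, 0.015,-0.003,0.043,-0.132,-0.095,-0.592,1, 0.015,-0.003,0.043,-0.132,-0.095,-0.592,1, 0.015,-0.003,0.043,-0.132,-0.095,-0.592,1, 0.015,-0.003,0.043,-0.132,-0.095,-0.592,1]'
python3 - <<'E'
from h import *
from station import status,vision
p=vision.camera("wrist");cv2.imwrite("pics/w1.png",p["pixels"][:,:,::-1])
ob=status.get_obs();print(ob["qpos"].round(2))
m=red(p).astype(np.uint8);n,l,s,c=cv2.connectedComponentsWithStats(m);print(s[1:][s[1:,4]>300])
i=1+s[1:,4].argmax();mm=cv2.morphologyEx((l==i).astype(np.uint8),cv2.MORPH_CLOSE,np.ones((25,25))).astype(np.float32)
def f(x):return fitblock([p],[mm],x)
b,e=fitblock([p],[mm],[.44,-.245,.6015]);print(b,e,mm.sum())
P=pickle.load(open("p0.pkl","rb"));P["w1"]=p;pickle.dump(P,open("p0.pkl","wb"))
for bb in([.440,-.245,.6015],b):
    for up in(.0,):
        q,R=graspT(bb,up);print(rel(ob,q,R))
E
```

```text
time_s: 3.1
ee_pos: [0.4262, -0.2241, 0.2329]
eef_rot: [3.141, 0.436, 2.17]
force: [-0.5, -1.0, 0.1]
grip_width: 0.0939
grip_force: 0.0
[-0.44 -0.08  1.94 -0.27  0.92 -0.91]
[[ 297  106   38   92 2718]
 [ 174  225   40   53  889]]
[ 0.44283945 -0.24591761  0.60563533] 300.734375 3263.0
([0.1855, -0.0013, 0.3986], [-0.0003, -0.0003, -0.0008])
([0.1812, 0.0021, 0.4006], [-0.0014, -0.0003, -0.0032])
```

View pics/w1.png

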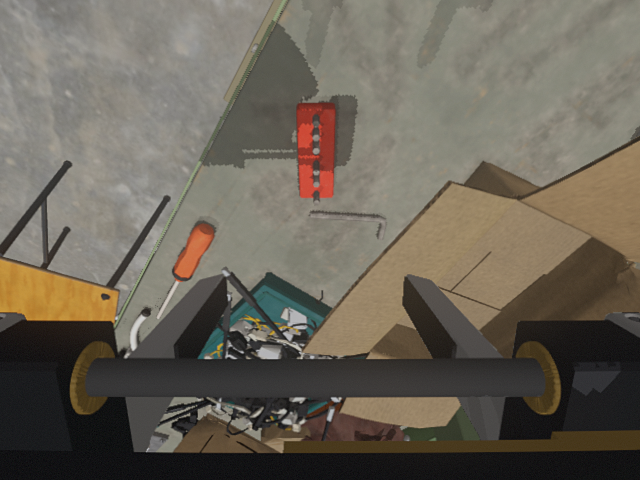

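The wrist view shows the block upright at (316,150), the fingers clear of the hex key at (345,218), and the carton off to the right. Both fits agree within about 3 mm, so I descend and grip.

```bash
python3 -m pendant '[0.036,0,0.08,0,0,0,0.6, 0.073,0,0.16,0,0,0,0.4, 0.11,0,0.24,0,0,-0.001,0.4, 0.147,0,0.32,0,0,-0.002,0.4, 0.165,0,0.36,0,0,-0.002,0.4, 0.1835,0,0.3995,-0.001,0,-0.002,0.4, 0.1835,0,0.3995,-0.001,0,-0.002,0.4, 0.1835,0,0.3995,-0.001,0,-0.002,-1, 0.1835,0,0.3995,-0.001,0,-0.002,-1, 0.1835,0,0.3995,-0.001,0,-0.002,-1, 0.1835,0,0.3995,-0.001,0,-0.002,-1, 0.1835,0,0.3995,-0.001,0,-0.002,-1]' 35
```

```text
time_s: 4.35
ee_pos: [0.4275, -0.2249, 0.0139]
eef_rot: [3.141, 0.438, 2.176]
force: [-3.4, 3.1, 8.0]
grip_width: 0.0373
grip_force: 35.0
```

```bash
python3 -m pendant '[-0.02,0,-0.043,0,0,0,-1, -0.05,0,-0.12,0,0,0,-1, -0.085,0,-0.19,0,0,0,-1, -0.12,0,-0.26,0,0,0,-1, -0.12,0,-0.26,0,0,0,-1]'
cat >> h.py <<'E'
BAY=[.5435,.1934,.115,1.0975]
def bayT(sx,lift,y=0.,d=.025,tip=.013,bay=None,tilt=0.):
    b=bay or BAY;Rb=bayR(b[3]);M=np.array([[0,1,0],[-1,0,0],[0,0,1.]])
    return np.array(b[:3])+Rb@[sx+d,y,tip+lift], Rb@M@RBT
E
python3 - <<'E'
from h import *
from station import status
ob=status.get_obs();print(ob["qpos"].round(2),ob["ee_pos"],ob["force"],ob["grip_width"])
print(rel(ob,*bayT(-.170,.03)),rel(ob,*bayT(-.170,.012)))
E
```

```text
time_s: 4.85
ee_pos: [0.4286, -0.225, 0.1614]
eef_rot: [3.137, 0.443, 2.175]
force: [0.8, 0.1, -1.4]
grip_width: 0.0377
grip_force: 35.0
[-0.44  0.01  2.04 -0.32  0.73 -0.85] [ 0.42856403 -0.22499547  0.16141637] [ 0.78311967  0.12083664 -1.42115552] 0.037727751938915186
([0.4485, 0.4055, -0.0301], [0.1253, 0.3025, 0.683]) ([0.4696, 0.4212, -0.0056], [0.1253, 0.3025, 0.683])
```

```bash
python3 -m pendant '[0.4485,0.4055,-0.03,0.125,0.3025,0.683,-1, 0.4485,0.4055,-0.03,0.125,0.3025,0.683,-1, 0.4485,0.4055,-0.03,0.125,0.3025,0.683,-1, 0.4485,0.4055,-0.03,0.125,0.3025,0.683,-1, 0.4485,0.4055,-0.03,0.125,0.3025,0.683,-1, 0.4485,0.4055,-0.03,0.125,0.3025,0.683,-1, 0.4485,0.4055,-0.03,0.125,0.3025,0.683,-1, 0.4485,0.4055,-0.03,0.125,0.3025,0.683,-1, 0.4485,0.4055,-0.03,0.125,0.3025,0.683,-1, 0.4485,0.4055,-0.03,0.125,0.3025,0.683,-1, 0.4485,0.4055,-0.03,0.125,0.3025,0.683,-1, 0.4485,0.4055,-0.03,0.125,0.3025,0.683,-1]'
python3 - <<'E'
from h import *
from station import status,vision
P=pickle.load(open("p0.pkl","rb"))
ims=[]
for n,c in(("top",(165,200,305,305)),("scene",(215,235,355,340))):
    p=vision.camera(n);P[n+"2"]=p;a=p["pixels"][c[1]:c[3],c[0]:c[2],::-1];ims.append(cv2.resize(a,None,fx=2.8,fy=2.8,interpolation=cv2.INTER_CUBIC))
p=vision.camera("wrist");P["w2"]=p;ims2=cv2.resize(p["pixels"][:,:,::-1],(400,300))
cv2.imwrite("pics/h2.png",np.vstack([np.hstack(ims),np.hstack([ims2,np.zeros((300,ims[0].shape[1]*2-400,3),np.uint8)])]))
pickle.dump(P,open("p0.pkl","wb"))
ob=status.get_obs();print(ob["qpos"].round(2),ob["ee_pos"],ob["force"],ob["time_s"])
print(rel(ob,*bayT(-.170,.03)),rel(ob,*bayT(-.170,.0)))
E
```

```text
time_s: 6.05
ee_pos: [0.4741, 0.0635, 0.075]
eef_rot: [-3.134, -0.086, 1.099]
force: [-0.5, -0.1, -1.7]
grip_width: 0.0375
grip_force: 35.0
[0.01 0.28 1.88 0.1  0.95 0.43] [0.47412491 0.06357924 0.07507971] [-0.28167763  0.36520094 -1.44550649] 6.2
([0.001, 0.0051, -0.0093], [-0.0048, 0.0004, 0.0001]) ([0.0264, 0.0055, 0.0451], [-0.0048, 0.0004, 0.0001])
```

View pics/h2.png

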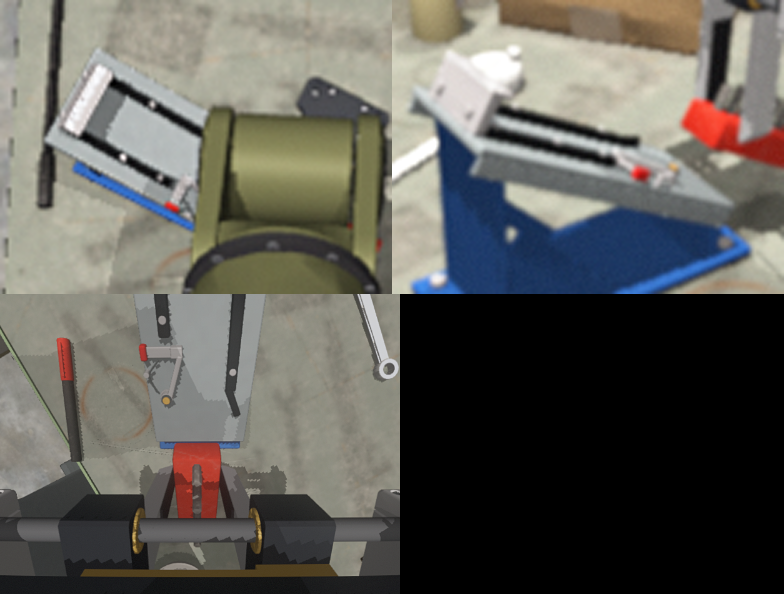

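The wrist view shows the held block (197,475), bits up, ahead of the bed. The pivot is at (166,400), the right rail flare at (237,412) and the bed's low edge at y≈440. The block is level with the bed in the scene view. I'll overlay the bay and block models on the full-resolution wrist crop.

```bash
cat > ov.py <<'E'
from h import *
from station import status
P=pickle.load(open("p0.pkl","rb"));p=P["w2"];v=BAY;R=bayR(v[3]);o=np.array(v[:3])
ob=status.get_obs()
S=3;c=(205,70,425,270)
a=cv2.resize(p["pixels"][c[1]:c[3],c[0]:c[2],::-1],None,fx=S,fy=S,interpolation=cv2.INTER_CUBIC)
def ln(X,col):
    q=(proj(p,X)-c[:2]+.5)*S
    cv2.polylines(a,[q.round().astype(np.int32)],False,col,1)
for l in [[(-.142,-.043,0),(-.142,.043,0)],[(-.086,-.0205,.007),(.058,-.0205,.007)],[(-.046,.0205,.007),(.058,.0205,.007)],[(-.092,.027,.008),(-.052,.0125,.008)],[(-.142,-.043,0),(.06,-.043,0)],[(-.142,.043,0),(.06,.043,0)]]:
    ln(np.array(l)@R.T+o,(0,255,0))
Rt=Ro.from_euler("xyz",ob["eef_rot"]).as_matrix();Rb=Rt@RBT.T;ob_=ob["ee_pos"]-Rb@[0,.025,.013]
ln(np.array([(-.019,-.05,.022),(-.019,.05,.022),(.019,.05,.022),(.019,-.05,.022)])@Rb.T+ob_,(255,255,0))
ln(np.array([(-.019,.05,0),(.019,.05,0)])@Rb.T+ob_,(255,0,255))
cv2.imwrite("pics/ov.png",a)
print("block in bay",R.T@(ob_-o), (R.T@Rb).round(3).tolist())
E
python3 ov.py
```

```text
block in bay [-0.17242241  0.00273983  0.02602922] [[-0.003, 1.0, 0.001], [-1.0, -0.003, -0.007], [-0.007, -0.001, 1.0]]
```

View pics/ov.png

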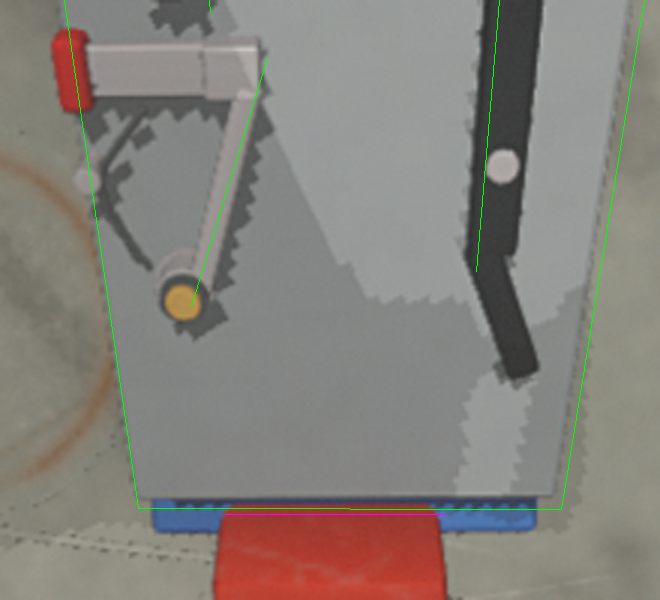

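The bay model is about 2 mm off here: the actual low edge is at (139..553,496) against 508 drawn, and the rail bend is at (470,258). The block model coincides with the block. I refit the bay from this view.

```bash
python3 - <<'E'
from h import *
from scipy.optimize import least_squares
from station import status
p=pickle.load(open("p0.pkl","rb"))["w2"]
K=[((139,496),(-.142,.043,0)),((553,495),(-.142,-.043,0)),((183,302),(-.092,.027,.009)),((470,257),(-.086,-.0205,.007)),((261,42),(-.052,.0125,.008)),((518,250),(-.086,-.0285,.007))]
q=np.array([a for a,_ in K])/3+[205,70]-.5;X=np.array([b for _,b in K])
for n in(3,4):
    f=lambda v:(proj(p,X@bayR(v[2]).T+[v[0],v[1],v[3] if n==4 else .115])-q).ravel()
    r=least_squares(f,[.5435,.1934,1.0975,.115][:n],x_scale=[.01,.01,.1,.01][:n],loss="soft_l1");print(r.x.round(4),f(r.x).round(1).tolist())
    v=r.x;bay=[v[0],v[1],.115 if n==3 else v[3],v[2]]
    ob=status.get_obs();Rt=Ro.from_euler("xyz",ob["eef_rot"]).as_matrix();Rb=Rt@RBT.T;o=ob["ee_pos"]-Rb@[0,.025,.013]
    R=bayR(v[2]);print("block in bay",R.T@(o-bay[:3]));print(rel(ob,*bayT(-.165,.004,bay=bay)))
E
```

```text
[0.5431 0.1962 1.1063] [-1.4, 1.0, 1.8, 0.3, 0.5, -1.9, 0.0, -0.7, -0.8, -0.1, 0.2, 1.5]
block in bay [-0.1744218   0.00254059  0.02718357]
([0.0367, 0.0044, 0.034], [-0.0043, 0.0003, -0.0055])
[0.5433 0.1963 1.1047 0.1135] [-1.0, 0.3, 1.2, -0.1, 1.0, -2.2, -0.2, -0.6, -0.3, 0.5, -0.2, 1.6]
block in bay [-0.1737818   0.00245759  0.02857435]
([0.0367, 0.0044, 0.0371], [-0.0044, 0.0004, -0.0045])
```

```bash
sed -i 's/^BAY=.*/BAY=[.5432,.1962,.1143,1.1055]/' h.py
cat > st.py <<'E'
from h import *
from station import status
import sys
ob=status.get_obs();b=BAY;Rt=Ro.from_euler("xyz",ob["eef_rot"]).as_matrix();Rb=Rt@RBT.T;o=ob["ee_pos"]-Rb@[0,.025,.013]
R=bayR(b[3]);print("block in bay mm",(1e3*R.T@(o-b[:3])).round(2),"F bay",(R.T@ob["force"]).round(1),"rotvec deg",np.degrees(Ro.from_matrix(np.array([[0,1,0],[-1,0,0],[0,0,1.]]).T@R.T@Rb).as_rotvec()).round(2),ob["grip_width"].round(4),ob["time_s"])
for a in sys.argv[1:]:
    s=[float(i)/1e3 for i in a.split(",")];print(a,rel(ob,*bayT(s[0],s[2],s[1])))
print("unit bay per 10mm: x",(Rt.T@R[:,0]*.02).round(4),"z",(Rt.T@R[:,2]*.02).round(4),"y",(Rt.T@R[:,1]*.02).round(4))
E
python3 -m pendant '[0.018,0.0044,0.012,-0.004,0,-0.005,-1, 0.03,0.0044,0.026,-0.004,0,-0.005,-1, 0.0367,0.0044,0.0355,-0.004,0,-0.005,-1, 0.0367,0.0044,0.0355,-0.004,0,-0.005,-1, 0.0367,0.0044,0.0355,-0.004,0,-0.005,-1]'
python3 st.py -- -165,0,0 2>/dev/null || python3 st.py
```

```text
time_s: 6.7
ee_pos: [0.4849, 0.0803, 0.0586]
eef_rot: [-3.14, -0.087, 1.105]
force: [0.1, 0.2, -2.2]
grip_width: 0.0376
grip_force: 35.0Traceback (most recent call last):
  File "st.py", line 5, in <module>
    R=bayR(b[3]);print("block in bay mm",(1e3*R.T@(o-b[:3])).round(2),"F bay",(R.T@ob["force"]).round(1),"rotvec deg",np.degrees(Ro.from_matrix(np.array([[0,1,0],[-1,0,0],[0,0,1.]]).T@R.T@Rb).as_rotvec()).round(2),ob["grip_width"].round(4),ob["time_s"])
                                                                                                                                                                                                                      ^^^^^^^^^^^^^^^^^^^^^^
AttributeError: 'float' object has no attribute 'round'
```

```bash
sed -i 's/ob\["grip_width"\].round(4)/ob["grip_width"]/' st.py; python3 st.py
```

```text
block in bay mm [-165.2     0.17    3.68] F bay [-0.9  0.  -2. ] rotvec deg [-0.03  0.06 -0.07] 0.037566835080774116 6.7
unit bay per 10mm: x [ 0.0181 -0.     -0.0085] z [-0.0085 -0.     -0.0181] y [-0.   -0.02  0.  ]
```

```bash
python3 -m pendant '[0.0009,0,0.0018,0,0,0,-1, 0.0017,0,0.0036,0,0,0,-1, 0.0026,0,0.0054,0,0,0,-1, 0.0026,0,0.0054,0,0,0,-1]'; python3 st.py
```

```text
time_s: 7.1
ee_pos: [0.4856, 0.0809, 0.0575]
eef_rot: [-3.141, -0.086, 1.105]
force: [-10.8, -7.1, 20.1]
grip_width: 0.0372
grip_force: 35.0
block in bay mm [-165.03   -0.18    2.29] F bay [ 0.4  6.5 23. ] rotvec deg [-0.07  0.02 -0.06] 0.0372244823001029 7.1
unit bay per 10mm: x [ 0.0181 -0.     -0.0085] z [-0.0085 -0.     -0.0181] y [-0.   -0.02  0.  ]
```

```bash
python3 -m pendant '[-0.001,0,-0.0022,0,0,0,-1, 0.008,0,-0.0064,0,0,0,-1, 0.0171,0,-0.0107,0,0,0,-1, 0.0262,0,-0.0149,0,0,0,-1, 0.0352,0,-0.0192,0,0,0,-1, 0.0352,0,-0.0192,0,0,0,-1]'; python3 st.py
```

```text
time_s: 7.7
ee_pos: [0.4937, 0.0969, 0.068]
eef_rot: [-3.141, -0.087, 1.105]
force: [-1.7, -1.1, 7.8]
grip_width: 0.0374
grip_force: 35.0
block in bay mm [-144.19   -0.32    2.38] F bay [2.4 1.  7.6] rotvec deg [ 0.01 -0.01 -0.04] 0.037387514614277716 7.7
unit bay per 10mm: x [ 0.0181 -0.     -0.0084] z [-0.0084  0.     -0.0181] y [-0.   -0.02  0.  ]
```

```bash
python3 -m pendant '[0.0088,0,-0.0047,0,0,0,-1, 0.0178,0,-0.009,0,0,0,-1, 0.0268,0,-0.0132,0,0,0,-1, 0.0358,0,-0.0175,0,0,0,-1, 0.0449,0,-0.0217,0,0,0,-1, 0.054,0,-0.0259,0,0,0,-1, 0.063,0,-0.0302,0,0,0,-1, 0.063,0,-0.0302,0,0,0,-1]'; python3 st.py
```

```text
time_s: 8.5
ee_pos: [0.508, 0.1236, 0.0859]
eef_rot: [3.14, -0.088, 1.105]
force: [4.7, -3.8, 1.4]
grip_width: 0.0376
grip_force: 35.0
block in bay mm [-109.04   -1.1     2.67] F bay [-0.4 -5.9  1.8] rotvec deg [ 0.05 -0.1  -0.01] 0.03758417637742852 8.5
unit bay per 10mm: x [ 0.0181 -0.     -0.0084] z [-0.0084  0.     -0.0181] y [-0.   -0.02 -0.  ]
```

```bash
python3 -m pendant '[0.0091,0,-0.004,0,0,0,-1, 0.0181,0,-0.0082,0,0,0,-1, 0.0272,0,-0.0124,0,0,0,-1, 0.0362,0,-0.0166,0,0,0,-1, 0.0453,0,-0.0208,0,0,0,-1, 0.0543,0,-0.025,0,0,0,-1, 0.0634,0,-0.0292,0,0,0,-1, 0.0724,0,-0.0334,0,0,0,-1, 0.0815,0,-0.0376,0,0,0,-1, 0.0905,0,-0.0418,0,0,0,-1, 0.0905,0,-0.0418,0,0,0,-1]'; python3 st.py
```

```text
time_s: 9.6
ee_pos: [0.5272, 0.1622, 0.1105]
eef_rot: [3.14, -0.088, 1.105]
force: [3.4, -3.5, 0.9]
grip_width: 0.0377
grip_force: 35.0
block in bay mm [-59.42  -1.01   2.45] F bay [-0.9 -4.6  1.6] rotvec deg [ 0.03 -0.08 -0.  ] 0.03766673382695294 9.6
unit bay per 10mm: x [ 0.0181 -0.     -0.0084] z [-0.0084  0.     -0.0181] y [-0.   -0.02 -0.  ]
```

```bash
python3 -m pendant '[0.0091,0,-0.0042,0,0,0,-1, 0.0181,0,-0.0084,0,0,0,-1, 0.0272,0,-0.0126,0,0,0,-1, 0.0362,0,-0.0168,0,0,0,-1, 0.0453,0,-0.021,0,0,0,-1, 0.0543,0,-0.0252,0,0,0,-1, 0.0634,0,-0.0294,0,0,0,-1, 0.0724,0,-0.0336,0,0,0,-1, 0.0815,0,-0.0378,0,0,0,-1, 0.0815,0,-0.0378,0,0,0,-1]'; python3 st.py
```

```text
time_s: 10.6
ee_pos: [0.5447, 0.1969, 0.1329]
eef_rot: [3.14, -0.087, 1.105]
force: [2.6, -3.2, 2.5]
grip_width: 0.0376
grip_force: 35.1
block in bay mm [-14.61  -1.01   2.43] F bay [-0.2 -3.8  3. ] rotvec deg [ 0.01 -0.07  0.01] 0.03761979259325148 10.6
unit bay per 10mm: x [ 0.0181  0.     -0.0084] z [-0.0084  0.     -0.0181] y [-0.   -0.02 -0.  ]
```

```bash
python3 -m pendant '[0.0054,0,-0.0025,0,0,0,-1, 0.0109,0,-0.005,0,0,0,-1, 0.0163,0,-0.0076,0,0,0,-1, 0.0208,0,-0.0097,0,0,0,-1, 0.0208,0,-0.0097,0,0,0,-1]'; python3 st.py
```

```text
time_s: 11.1
ee_pos: [0.5487, 0.2057, 0.1385]
eef_rot: [3.141, -0.087, 1.105]
force: [1.2, -5.0, 3.3]
grip_width: 0.0376
grip_force: 35.0
block in bay mm [-3.42 -0.68  2.44] F bay [-1.7 -3.3  4.9] rotvec deg [-0.   -0.03 -0.04] 0.03763213121607401 11.1
unit bay per 10mm: x [ 0.0181 -0.     -0.0085] z [-0.0085  0.     -0.0181] y [-0.   -0.02 -0.  ]
```

Next I advance 1 mm at a time until it meets the stop.

```bash
python3 -m pendant '[0.0018,0,-0.0008,0,0,0,-1, 0.0036,0,-0.0017,0,0,0,-1, 0.0036,0,-0.0017,0,0,0,-1]'; python3 st.py;  python3 -m pendant '[0.0018,0,-0.0008,0,0,0,-1, 0.0027,0,-0.0013,0,0,0,-1, 0.0027,0,-0.0013,0,0,0,-1]'; python3 st.py
```

```text
time_s: 11.4
ee_pos: [0.5487, 0.2067, 0.139]
eef_rot: [-3.14, -0.086, 1.104]
force: [-1.9, -7.6, 1.8]
grip_width: 0.0371
grip_force: 35.0
block in bay mm [-2.38 -0.18  2.44] F bay [-5.7 -1.7  5.4] rotvec deg [-0.09  0.04 -0.09] 0.0370986288196729 11.4
unit bay per 10mm: x [ 0.0181 -0.     -0.0085] z [-0.0085 -0.     -0.0181] y [-0.   -0.02  0.  ]
time_s: 11.7
ee_pos: [0.5488, 0.2068, 0.139]
eef_rot: [-3.139, -0.083, 1.104]
force: [-4.2, -15.0, 0.1]
grip_width: 0.0377
grip_force: 35.0
block in bay mm [-2.35 -0.13  2.49] F bay [-13.2  -3.    7.7] rotvec deg [-0.25  0.08 -0.14] 0.037673726359258856 11.7
unit bay per 10mm: x [ 0.0181 -0.     -0.0085] z [-0.0085 -0.     -0.0181] y [-0.   -0.02  0.  ]
```

```bash
python3 - <<'E'
from h import *
from station import vision
a=vision.camera("scene")["pixels"][235:325,215:345,::-1];b=vision.camera("wrist")["pixels"][:,:,::-1]
a=cv2.resize(a,(433,300),interpolation=cv2.INTER_CUBIC);b=cv2.resize(b[:300,160:480],(320,300))
cv2.imwrite("pics/home.png",np.hstack([a,b]))
E
```

```text
(no output)
```

View pics/home.png

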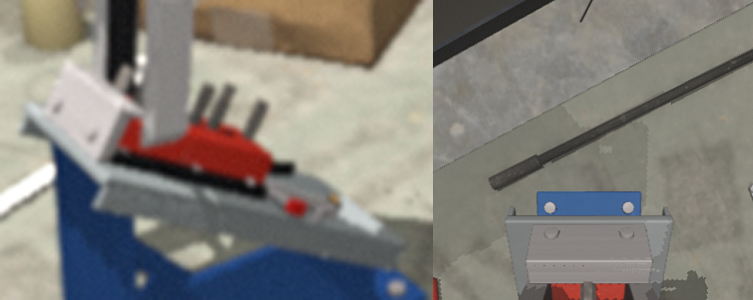

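The scene view shows the block's end under the lip at (130,130) and the pawl back near its shut place, with the red tab at (295,207). The tug will confirm it.

```bash
python3 -m pendant '[-0.0018,0,0.0008,0,0,0,-1, -0.0036,0,0.0017,0,0,0,-1, -0.0054,0,0.0025,0,0,0,-1, -0.0054,0,0.0025,0,0,0,-1]'; python3 st.py;  python3 -m pendant '[-0.0012,0,0.0005,0,0,0,-1, -0.0018,0,0.0008,0,0,0,-1, -0.0018,0,0.0008,0,0,0,-1]'; python3 st.py
```

```text
time_s: 12.2
ee_pos: [0.5486, 0.2064, 0.1388]
eef_rot: [-3.141, -0.088, 1.105]
force: [-0.7, -0.0, 5.4]
grip_width: 0.0375
grip_force: 35.0
block in bay mm [-2.74 -0.21  2.4 ] F bay [2.4 0.6 4.8] rotvec deg [ 0.05  0.   -0.06] 0.03746445227148618 12.2
unit bay per 10mm: x [ 0.0181 -0.     -0.0084] z [-0.0084 -0.     -0.0181] y [-0.   -0.02  0.  ]
time_s: 12.5
ee_pos: [0.5483, 0.2055, 0.1382]
eef_rot: [-3.141, -0.088, 1.105]
force: [0.7, 0.6, 5.5]
grip_width: 0.0373
grip_force: 35.0
block in bay mm [-3.84 -0.31  2.42] F bay [ 3.5 -0.3  4.3] rotvec deg [ 0.03 -0.   -0.06] 0.037255602969247126 12.5
unit bay per 10mm: x [ 0.0181 -0.     -0.0084] z [-0.0084  0.     -0.0181] y [-0.   -0.02  0.  ]
```

```bash
python3 -m pendant '[-0.001,0,0.0004,0,0,0,-1, -0.0018,0,0.0008,0,0,0,-1, -0.0018,0,0.0008,0,0,0,-1]'; python3 st.py;  python3 -m pendant '[-0.0007,0,0.0003,0,0,0,-1, -0.0007,0,0.0003,0,0,0,-1]'; python3 st.py
```

```text
time_s: 12.8
ee_pos: [0.5478, 0.2047, 0.1377]
eef_rot: [-3.141, -0.088, 1.105]
force: [0.3, 0.2, 4.5]
grip_width: 0.0375
grip_force: 35.0
block in bay mm [-4.88 -0.3   2.42] F bay [ 2.5 -0.1  3.7] rotvec deg [ 0.03 -0.   -0.06] 0.037450462568367794 12.8
unit bay per 10mm: x [ 0.0181 -0.     -0.0084] z [-0.0084  0.     -0.0181] y [-0.   -0.02  0.  ]
time_s: 13.0
ee_pos: [0.5478, 0.2046, 0.1377]
eef_rot: [-3.141, -0.088, 1.105]
force: [0.5, 1.4, 6.0]
grip_width: 0.0374
grip_force: 35.0
block in bay mm [-4.97 -0.33  2.43] F bay [4.3 0.1 4.5] rotvec deg [ 0.07 -0.01 -0.05] 0.03744426345046607 13.0
unit bay per 10mm: x [ 0.0181 -0.     -0.0084] z [-0.0084  0.     -0.0181] y [-0.   -0.02  0.  ]
```

```bash
python3 -m pendant '[-0.0007,0,0.0003,0,0,0,-1, -0.0007,0,0.0003,0,0,0,-1]'; python3 st.py
```

```text
time_s: 13.2
ee_pos: [0.5478, 0.2046, 0.1377]
eef_rot: [3.142, -0.089, 1.105]
force: [0.8, 3.0, 6.1]
grip_width: 0.0375
grip_force: 35.0
block in bay mm [-5.02 -0.37  2.43] F bay [5.7 0.7 3.8] rotvec deg [ 0.1  -0.03 -0.04] 0.03750067820323291 13.2
unit bay per 10mm: x [ 0.0181 -0.     -0.0084] z [-0.0084  0.     -0.0181] y [-0.   -0.02 -0.  ]
```

```bash
python3 -m pendant '[-0.001,0,0.0005,0,0,0,-1, -0.001,0,0.0005,0,0,0,-1, -0.001,0,0.0005,0,0,0,-1]'; python3 st.py
```

```text
time_s: 13.5
ee_pos: [0.5478, 0.2044, 0.1376]
eef_rot: [3.141, -0.09, 1.105]
force: [2.1, 4.7, 6.8]
grip_width: 0.0378
grip_force: 35.0
block in bay mm [-5.12 -0.45  2.41] F bay [7.9 0.2 3.3] rotvec deg [ 0.15 -0.05 -0.03] 0.037758227982925996 13.5
unit bay per 10mm: x [ 0.0181 -0.     -0.0084] z [-0.0084  0.     -0.0181] y [-0.   -0.02 -0.  ]
```

The block moved back 2.6 mm and then held firm at 8 N, so the catch is holding. I relax the pull, open and retreat square to the bed.

```bash
python3 -m pendant '[0.0014,0,-0.0006,0,0,0,-1, 0.0014,0,-0.0006,0,0,0,0.0, 0.0014,0,-0.0006,0,0,0,0.3, 0.0014,0,-0.0006,0,0,0,0.3, 0.0014,0,-0.0006,0,0,0,0.3, 0.0014,0,-0.0006,0,0,0,0.3]'; python3 st.py
```

```text
time_s: 14.1
ee_pos: [0.5474, 0.204, 0.137]
eef_rot: [-3.14, -0.087, 1.104]
force: [-0.5, 0.8, 0.1]
grip_width: 0.0608
grip_force: 0.0
block in bay mm [-6.04 -0.22  2.25] F bay [ 0.4  0.8 -0.2] rotvec deg [-0.03  0.03 -0.08] 0.060789993913881415 14.1
unit bay per 10mm: x [ 0.0181 -0.     -0.0085] z [-0.0085 -0.     -0.0181] y [-0.   -0.02  0.  ]
```

```bash
python3 -m pendant '[-0.009,0,-0.018,0,0,0,0.3, -0.026,0,-0.054,0,0,0,0.3, -0.05,0,-0.11,0,0,0,0.3, -0.08,0,-0.18,0,0,0,0.3, -0.16,0,-0.24,0,0,0,0.3, -0.24,0,-0.3,0,0,0,0.3, -0.3,0,-0.34,0,0,0,0.3, -0.3,0,-0.34,0,0,0,0.3]'
python3 - <<'E'
from h import *
from station import vision
a=vision.camera("scene")["pixels"][235:325,215:345,::-1];b=vision.camera("wrist")["pixels"][:,:,::-1]
a=cv2.resize(a,(433,300),interpolation=cv2.INTER_CUBIC);b=cv2.resize(b[:300,160:480],None,fx=1.1,fy=1)
cv2.imwrite("pics/end.png",np.hstack([a,b]))
E
```

```text
time_s: 14.9
ee_pos: [0.4732, 0.0548, 0.297]
eef_rot: [3.137, -0.089, 1.102]
force: [0.0, -0.3, 0.2]
grip_width: 0.0611
grip_force: 0.0
```

View pics/end.png

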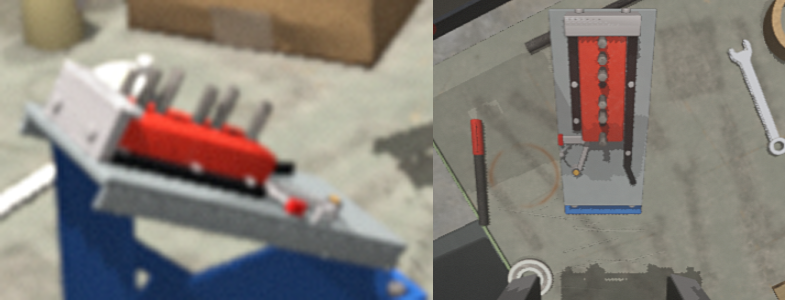

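The wrist view shows the block between the rails and under the lip at (602,90). The nose is shut behind its rear end at (585,142), and the gripper is clear.

```bash
python3 -c "
from station import order;print(order.hand_in())"
```

```text
the job is handed in; nothing more can be done
None
```

The bit block is in the blue holder with its bits up: I pushed it home under the end lip, the catch held a tug of about 8 N, and I let go, backed the gripper clear and handed the job in at about 15 s.

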